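# Set the kettle station's gated lever to green tea

## Robot

A 6-joint arm with a two-finger parallel gripper is mounted at the origin on the work surface. World frame = base frame: x ahead of the robot, y to its left, z up, the work surface at z = 0. Lengths are in m, angles in rad, forces in N, time in s.
With the tool pointing down it reaches from about 0.375 to 0.9 m from the base axis. Payload 3.1 kg.
Tool frame: the origin (TCP) lies midway between the tips of the shut fingers; the grasp point (between the pads) lies 19 mm behind it; z points along the fingers, y is the direction in which the jaws open and shut (so a half turn about z gives the same grasp; the last joint's range is limited). The gripper opens to 87 mm and grips with 3 to 60 N. Pads are 19 mm wide; open, the fingers measure 117 mm over their backs; the gripper's body (75 mm by 190 mm) begins 51 mm behind the grasp point.
Start: joints at [1.109, 0.527, 1.433, -0, 1.181, -0.178], TCP at [0.174, 0.6, 0.223] pointing down, gripper open.
Joint ranges: [-3.08, 3.08], [-0.75, 2.2], [0.22, 2.44], [-1.43, 4.57], [0, 2.65], [-2.85, 2.85]. Speed limits (rad/s): [2.79, 2.79, 3.14, 3.14, 3.14, 3.14].

## Interface

Orientations are given as a unit quaternion [x, y, z, w].
In Python, from station import read_state, eyes, order, nets gives the robot as it stands. The module is installed in compiled form; this text tells all that it offers.
- The arm moves only by the tool step_arm, never from a script. Its argument "rows" is a list of rows, each an object with "offset": the shift along the tool's x, y, z normalised to -1 to 1, where 1 is 3 cm, a list of three; "yaw": the turn about the tool's z normalised to -1 to 1, where 1 is 5 degrees; "hand": the closure in counts, from 0 (fully open) to 255 (shut). In form: [{"offset": [tx, ty, tz], "yaw": yaw, "hand": hand}, ...]. A call has 1 to 12 rows; each row shifts and turns the pose as measured when the row begins, along the tool's axes as they then stand; what a row does not reach is not made up. A row lasts 1/8 s, in which the tool goes at most 62.5 mm and 10.7 degrees, less where a joint would pass 70% of its speed; a pose out of reach is approached as far as the arm can. A call with a number of a shift or a turn outside -1 to 1 is refused whole. A call with a gripper value outside its range is refused whole. The fingers move at their own pace and stop on an object; "newtons" is the grip in N (left out, the last holds). Time passes only in rows, so rows that do not move let the fingers close. It gives the time, the measured TCP pose, the force and the opening at its end, in the units of the state.
- read_state(): the state, without advancing time (a new reading comes with each control period).
- eyes.camera(name): name is "scene" or "top"; returns (picture, depth): 384x512x3 uint8, red, green, blue; 384x512 float32, m along the optical axis (not along the pixel's ray), 0 where there is no reading.
- eyes.camera_params(name): a dict with "mtx" (3x3 intrinsics, pixels), "k1" (the pictures are not rectified: a ray, as slopes to the right and down, at radius r is drawn at 1 + k1 r^2 times it, then the intrinsics apply), "rvec" (rotation vector, rad) and "tvec" (3), from world to camera coordinates, as OpenCV has them. Camera axes: x right, y down, z forward; pixel columns grow to the right and rows downward; lengths in m; the calibration is good to about 2 mm. A picture is of the moment at which its call begins. camera_params takes no time and is no camera call.
- order.finish_job(): hands the job in, once; it reports no verdict.
Trained networks look in the newest picture that a camera, given by its name, has taken for a name from the list of things; names that differ only in an ending like _2 or _b are one class to them, and where a whole thing is asked for, a point or a joint stands for the part that bears it (a point fixed in the world has none). Each returns a list of dicts, best first, with "conf" (0 to 1); they miss things now and then, are a little off and sometimes report something else, mostly with a low value. They report only what shows in the picture. A call takes as long as a camera call.
- nets.search_frame(camera, label): "centre" ([row, column] in pixels, amid what is visible of it).
The state is a dict: "t": time; "q": joint angles; "dq": joint speeds; "effort": joint torques, N m; "tcp_pos": TCP position; "ee_rot": TCP orientation; "force": force on the tool from outside, world axes, zero at the start; "torque": the same for the moment, N m; "grip_width": finger opening in m.
Only numpy, scipy, OpenCV 4.12 (cv2) and the standard library are available. Lean on these libraries where they do the work, as an engineer would, in place of code of your own. Each camera call takes 0.05 s, during which the arm holds its last target. There are 200 camera calls.

## Task

Set the kettle's temperature for green tea: with the fingertips, push the upright black lever out of its park slot, along the cross channel of the gate, and fully home into the slot marked by the green disc. Do not put it into any of the other coloured slots on the way, do not pull its knob up, and leave the kettle, mug, bowl and tea-bag caddy where they stand. Push only: nothing is to be gripped or lifted, and the hand finishes clear.

Things in the scene. Friction and masses are not known exactly. Their poses are not given: they have to be found in the camera images.
- station: White kettle station, fixed. Origin: on the counter under the gate's centre; y axis towards the kettle, x away from the robot at yaw 0 (yaw within 0.4 rad). Lever end: block 190 x 190 mm centred on the origin, topped at 60 mm height by the aluminium gate plate (180 x 180). Kettle end: 25 mm high, y = 90 to 360 mm, 190 mm deep; round black kettle seat, 30 mm high, at y = 250 mm.
- gate_centre (a point): Gate centre, plate top; axes as the station's. Slots 18 mm wide (3 mm play each side of the stem), here by lever axis: cross channel x = 0, y = -40 to 40 mm; from it two slots at y = 40 and two at y = -40, to x = 39 and x = -39 mm (the four coloured ones); park slot at y = 0, to x = -39 only. Plate walls stop the lever elsewhere.
- knob_top (a point): Centre of the knob's top, on the lever axis, 155 mm above the counter. The lever stays upright as it slides. Knob: black vertical cylinder 30 mm across, 105 to 155 mm above the counter, on a 12 mm steel stem coming out of the gate (plate top at 60 mm). Starts in the park slot.
- throw (a joint): Lever position along the station's x axis in m: 0 in the cross channel, +0.039 home in the slots at +x, -0.039 home in the slots at -x (park included). Starts between -0.038 and -0.020. Slides with about 2 N of friction and stays where it is left; no springs or detents.
- across (a joint): Lever position along the station's y axis in m: 0 at the park slot, +0.040 at the two slots at +y, -0.040 at the two at -y. About 2 N of friction; stays where it is left.
- pull (a joint): Upward travel of the knob on its stem in m: 0 seated, up to 0.015; a spring holds it down with 6 N. It does no work here and is to be left seated.
- disc_green: Flat round green marker, 22 mm across, 3 mm thick, on the gate plate just beyond the closed end of one of the four outer slots; which slot varies. Origin: centre of its underside, 66 mm from the gate centre along the station's x and 40 mm along its y (either way). With the lever home in its slot, the lever axis is 27 mm from it.
- disc_red: Flat round red marker, 22 mm across, 3 mm thick, on the gate plate just beyond the closed end of one of the four outer slots; which slot varies. Origin: centre of its underside, 66 mm from the gate centre along the station's x and 40 mm along its y (either way). With the lever home in its slot, the lever axis is 27 mm from it.
- disc_blue: Flat round blue marker, 22 mm across, 3 mm thick, on the gate plate just beyond the closed end of one of the four outer slots; which slot varies. Origin: centre of its underside, 66 mm from the gate centre along the station's x and 40 mm along its y (either way). With the lever home in its slot, the lever axis is 27 mm from it.
- disc_yellow: Flat round yellow marker, 22 mm across, 3 mm thick, on the gate plate just beyond the closed end of one of the four outer slots; which slot varies. Origin: centre of its underside, 66 mm from the gate centre along the station's x and 40 mm along its y (either way). With the lever home in its slot, the lever axis is 27 mm from it.
- kettle: Loose glass and white electric kettle with a steel lid on the station's seat, 148 mm across, 192 mm high (top 222 mm above the counter), black handle reaching 127 mm out from its axis to the +y side of the station. Origin: centre of its underside.
- mug: Loose sage green mug, 84 mm across, 95 mm high, with a handle. Origin: centre of its underside.
- bowl: Loose dark red bowl, 110 mm across, 55 mm high. Origin: centre of its underside.
- caddy: Loose open wooden caddy with tea bags, 80 x 110 mm, 76 mm high over the tea bags. Origin: centre of its underside.

How it is judged:
At the end, for the whole second after the job is handed in: The lever is home in the green-marked slot (its axis within 35 mm of the green disc's centre, that is within 8 mm of the slot's end), at rest, knob seated (within 4 mm), and the kettle, mug, bowl and caddy are within 20 mm of where they stood (horizontal distance between knob_top and disc_green below 0.035 m and velocity of joint throw between -0.01 and 0.01 m/s and value of joint pull below 0.004 m and distance of each of kettle, mug, bowl, caddy from where it was at the start of the episode below 0.02 m); the robot touches nothing.
It fails at once if the lever was pushed home into the red, blue or yellow slot (horizontal distance between knob_top and disc_red below 0.035 m or horizontal distance between knob_top and disc_blue below 0.035 m or horizontal distance between knob_top and disc_yellow below 0.035 m).
It fails at once if the knob was pulled up by more than 8 mm (value of joint pull above 0.008 m).
It fails at once if the kettle, mug, bowl or caddy was moved by more than 20 mm or lifted (distance of any of kettle, mug, bowl, caddy from where it was at the start of the episode above 0.02 m).
It also fails if it takes over 54 s, if anything falls off the work surface, if the arm or the gripper's body presses on something with over 40 N, if the wrist force passes 120 N, or if a joint passes its speed limit or range.

## Working session

There is one attempt and no reset: what is moved stays moved. The work goes in short steps, Python scripts to look and compute and a tool call to move; the robot and the scene stay as the last step left them, time stands still between calls to the robot, and variables do not carry over. Pictures are saved under pics/ and viewed, about 8 in all and at most 12, crops included, and the job is handed in when it is done.

Besides the shell and the picture viewer there is one more tool, called as name(argument=value, ...) on one line, values as JSON. step_arm: Moves the arm, as the interface text tells. Its arguments: {"type":"object","properties":{"rows":{"type":"array","items":{"type":"object","properties":{"offset":{"type":"array","items":{"type":"number"}},"yaw":{"type":"number"},"hand":{"type":"number"}}}},"newtons":{"type":"number"}},"required":["rows"]}

```bash
mkdir -p pics; cat > h.py <<'E'
import numpy as np, cv2
from station import read_state, eyes, order, nets
def cam(n):
    p=eyes.camera_params(n); R=cv2.Rodrigues(np.array(p["rvec"],float))[0]
    return np.array(p["mtx"],float),p["k1"],R,np.array(p["tvec"],float).ravel()
def ray(n,rc):
    K,k1,R,t=cam(n)
    s=cv2.undistortPoints(np.array([[[rc[1],rc[0]]]],float),K,np.array([k1,0,0,0.]))[0,0]
    return -R.T@t, R.T@np.array([s[0],s[1],1.])
def atz(n,rc,z):
    o,d=ray(n,rc); return o+d*(z-o[2])/d[2]
def atd(n,rc,dep):
    o,d=ray(n,rc); return o+d*dep
def proj(n,P):
    K,k1,R,t=cam(n)
    return cv2.projectPoints(np.atleast_2d(P).astype(float),cv2.Rodrigues(R)[0],t,K,np.array([k1,0,0,0.]))[0][:,0,::-1]
E
python3 - <<'E'
from h import *
np.set_printoptions(precision=4,suppress=True)
for n in("scene","top"):
    im,d=eyes.camera(n); cv2.imwrite(f"pics/{n}1.png",im[:,:,::-1])
    print(n,-cam(n)[2].T@cam(n)[3])
    for l in("knob_top","disc_green","disc_red","disc_blue","disc_yellow","kettle","mug","bowl","caddy"):
        for r in nets.search_frame(n,l)[:2]:
            c=r["centre"]; dd=d[int(c[0]),int(c[1])]
            print(l,round(r["conf"],2),np.array(c),atd(n,c,dd), atz(n,c,.063)[:2])
s=read_state(); print(s["t"],s["tcp_pos"],s["ee_rot"])
E
```

```text
scene [1.2512 0.083  1.0627]
knob_top 0.73 [178. 235.] [ 0.5619 -0.0333  0.1524] [ 0.4942 -0.0448]
disc_green 0.53 [222.5 230.5] [ 0.6497 -0.0357  0.0595] [ 0.6518 -0.0353]
disc_red 0.54 [212.6 209.3] [ 0.6249 -0.1008  0.06  ] [ 0.6267 -0.1003]
kettle 0.7 [224.4 255.1] [0.637  0.0331 0.0425] [0.6493 0.0341]
kettle 0.64 [223.6 312.7] [0.7167 0.1789 0.2071] [0.6267 0.1951]
bowl 0.96 [253.7 198.7] [ 0.731  -0.117   0.0042] [ 0.7598 -0.1059]
caddy 0.69 [165.7 185.7] [ 0.4699 -0.2019  0.0685] [ 0.4656 -0.2034]
top [0.5204 0.0216 0.9819]
knob_top 0.63 [214.2 296.4] [ 0.5461 -0.0414  0.1562] [ 0.549  -0.0485]
disc_green 0.44 [170.9 291.5] [ 0.6538 -0.035   0.0604] [ 0.6534 -0.0348]
disc_red 0.61 [183.3 323.2] [ 0.6252 -0.112   0.0617] [ 0.625  -0.1118]
disc_red 0.3 [212.9 294.9] [ 0.5488 -0.0382  0.1555] [ 0.552  -0.0449]
disc_blue 0.51 [235.  302.7] [ 0.4998 -0.0644  0.0635] [ 0.4998 -0.0644]
disc_yellow 0.46 [226.1 268.3] [0.5188 0.0181 0.0612] [0.5188 0.0181]
kettle 0.47 [195.8 271.4] [0.5917 0.0124 0.0627] [0.5917 0.0124]
mug 0.86 [216.9 387.8] [ 0.5497 -0.2849  0.0059] [ 0.548  -0.2669]
bowl 0.83 [138.2 326.1] [ 0.75   -0.1268  0.0033] [ 0.736  -0.1178]
caddy 0.94 [262.  367.1] [ 0.4407 -0.2162  0.0691] [ 0.4402 -0.2178]
caddy 0.65 [160.  192.4] [0.6479 0.1754 0.2229] [0.6748 0.2078]
1.0 [0.1744 0.6002 0.2226] [ 0.1409  0.99    0.     -0.    ]
```

```bash
python3 - <<'E'
import cv2
t=cv2.imread("pics/top1.png"); cv2.imwrite("pics/tc.png",cv2.resize(t[100:300,150:420],None,fx=2.9,fy=2.9,interpolation=cv2.INTER_CUBIC))
E
```

```text
(no output)
```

View pics/tc.png

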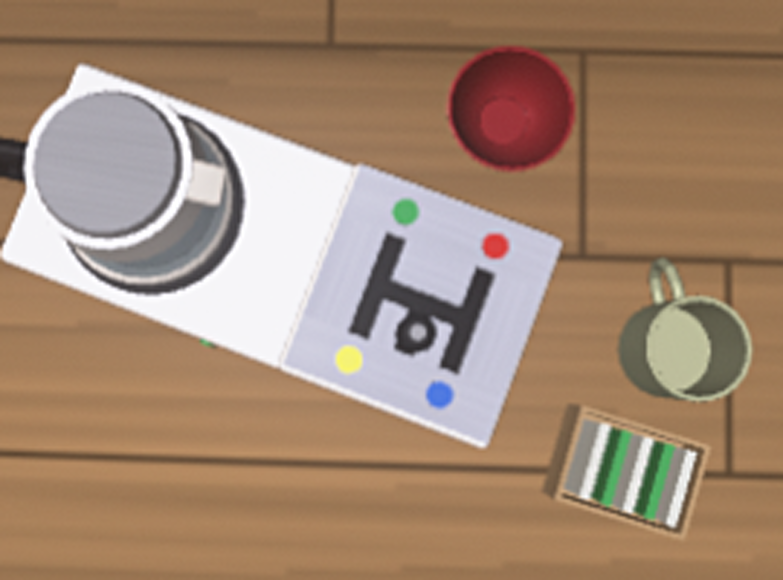

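View pics/scene1.png

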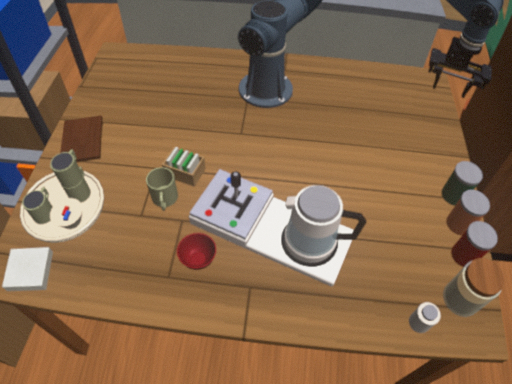

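The top crop shows the green disc at crop (405,211), at the far slot on the kettle side. Red is at (494,246), blue at (439,395) and yellow at (348,360), and the knob is in the park slot at about (415,332). So the route is +x, then +y, then +x. Next I'll fit the station pose to the discs.

```bash
cat > fit.py <<'E'
from h import *
def gate(im,n):
    hsv=cv2.cvtColor(im,cv2.COLOR_RGB2HSV); gc0=np.array([.577,-.048,.063])
    pr=proj(n,gc0)[0]; S=[]; W=[]
    for (lo,hi),sl in {((50,80),(1,1)):0,((174,180),(1,-1)):0,((100,116),(-1,-1)):0,((22,34),(-1,1)):0}:
        m=((hsv[:,:,0]>=lo)&(hsv[:,:,0]<=hi)&(hsv[:,:,1]>110)&(hsv[:,:,2]>80)).astype(np.uint8)
        _,_,st,c=cv2.connectedComponentsWithStats(m)
        for a,q in zip(st[1:,4],c[1:]):
            P=atz(n,(q[1],q[0]),.063)[:2]
            if a>20 and np.linalg.norm(P-gc0[:2])<.11: S.append((.066*sl[0],.04*sl[1]));W.append(P);print(sl,a,q,P)
    S,W=np.array(S),np.array(W); s0,w0=S.mean(0),W.mean(0)
    H=((S-s0)[:,:,None]*(W-w0)[:,None,:]).sum(0); th=np.arctan2(H[0,1]-H[1,0],H[0,0]+H[1,1])
    R=np.array([[np.cos(th),-np.sin(th)],[np.sin(th),np.cos(th)]]); c=w0-R@s0
    print(n,"yaw",th,"centre",c,"res",np.abs(W-(S@R.T+c)).max()); return c,R,th
E
python3 - <<'E'
from fit import *
np.set_printoptions(precision=4,suppress=True)
for n in("top","scene"):
    im,d=eyes.camera(n)
    hs=cv2.cvtColor(im,cv2.COLOR_RGB2HSV)
    if n=="top":
        for p in((171,291),(183,321),(235,302),(225,270)): print(hs[p])
    c,R,th=gate(im,n)
    # knob: depth points of height .145-.165 near the gate
    v,u=np.mgrid[:384,:512]; P=np.array([atd(n,(a,b),d[a,b]) for a,b in zip(*np.where((np.hypot(v-proj(n,[.55,-.04,.15])[0][0],u-proj(n,[.55,-.04,.15])[0][1])<25)&(d>0)))])
    k=P[(P[:,2]>.148)&(P[:,2]<.165)]; print("knob",len(k),k.mean(0),(k.min(0)+k.max(0))/2,"station",R.T@((k.min(0)+k.max(0))[:2]/2-c), R.T@(k.mean(0)[:2]-c))
E
```

```text
[ 66 130 178]
[  0 181 215]
[111 164 225]
[ 29 134 245]
(1, 1) 48 [289.3542 172.6458] [ 0.649  -0.0297]
(-1, -1) 59 [301.0339 235.661 ] [ 0.4981 -0.0605]
(-1, 1) 52 [269.6346 223.5192] [0.525  0.0151]
top yaw -0.34469057967589334 centre [ 0.5736 -0.045 ] res 0.00019658121020604824
knob 141 [ 0.5468 -0.0355  0.1538] [ 0.5465 -0.0357  0.1531] station [-0.0286 -0.0003] [-0.0284 -0.0001]
(1, 1) 25 [232.76 223.2 ] [ 0.6533 -0.0287]
(-1, 1) 30 [253.5    189.3333] [0.5293 0.0157]
scene yaw -0.34321335680011134 centre [ 0.5778 -0.0442] res 0.0001290100432089769
knob 58 [ 0.5522 -0.0346  0.152 ] [ 0.5518 -0.0359  0.153 ] station [-0.0273 -0.001 ] [-0.0273  0.0004]
```

step_arm(rows=[{"offset":[0,0,0],"yaw":0.7,"hand":255},{"offset":[-1,-0.9,0],"yaw":0,"hand":255},{"offset":[-1,-0.9,0],"yaw":0,"hand":255},{"offset":[-1,-0.9,0],"yaw":0,"hand":255},{"offset":[-1,-0.9,0],"yaw":0,"hand":255},{"offset":[-1,-0.9,0],"yaw":0,"hand":255},{"offset":[-1,-0.9,0],"yaw":0,"hand":255},{"offset":[-1,-0.9,0],"yaw":0,"hand":255},{"offset":[-1,-0.9,0],"yaw":0,"hand":255},{"offset":[-1,-0.9,0],"yaw":0,"hand":255},{"offset":[-1,-0.9,0],"yaw":0,"hand":255},{"offset":[-1,-0.9,0],"yaw":0,"hand":255}])

```text
t: 2.6
tcp_pos: [0.392, 0.2016, 0.2239]
ee_rot: [0.169, 0.986, 0.004, 0.003]
force: [0.0, 1.8, -0.6]
grip_width: 0.0005
```

```bash
cat > st.py <<'E'
from h import *
np.set_printoptions(precision=4,suppress=True)
from scipy.spatial.transform import Rotation as Ro
def st():
    s=read_state(); c=np.array([.5755,-.0446]); th=-.344; R=np.array([[np.cos(th),-np.sin(th)],[np.sin(th),np.cos(th)]])
    M=Ro.from_quat(s["ee_rot"]).as_matrix(); p=np.array(s["tcp_pos"])
    print("t",s["t"],"station",R.T@(p[:2]-c),"z",p[2],"F",R.T@np.array(s["force"])[:2],s["force"][2],"tooly-off deg",np.degrees(np.arctan2(M[1,1],M[0,1])-np.pi/2-th),"w",s["grip_width"])
if __name__=="__main__": st()
E
python3 st.py
```

```text
t 2.6 station [-0.2557  0.1699] z 0.2238640270074543 F [-0.5622  1.6833] -0.5797480786339453 tooly-off deg 0.27511009190270436 w 0.00046011001897129357
```

step_arm(rows=[{"offset":[-1,-0.95,0],"yaw":0,"hand":255},{"offset":[-1,-0.95,0],"yaw":0,"hand":255},{"offset":[-1,-0.95,0],"yaw":0,"hand":255},{"offset":[-1,-0.95,0],"yaw":0,"hand":255},{"offset":[-1,-0.95,0],"yaw":0,"hand":255},{"offset":[-0.5,-0.7,0],"yaw":0,"hand":255},{"offset":[0,0,0],"yaw":0,"hand":255},{"offset":[0,0,0],"yaw":0,"hand":255}])

```text
t: 3.6
tcp_pos: [0.4988, -0.0173, 0.2253]
ee_rot: [0.172, 0.985, 0.004, 0.007]
force: [0.2, -0.8, -0.0]
grip_width: 0.0007
```

```bash
python3 st.py
```

```text
t 3.6 station [-0.0814 -0.0001] z 0.22528851274626313 F [ 0.493  -0.6392] -0.0420628658760496 tooly-off deg -0.04436642487751707 w 0.0007082823186790835
```

step_arm(rows=[{"offset":[0,0,0.9],"yaw":0,"hand":255},{"offset":[0,0,0.9],"yaw":0,"hand":255},{"offset":[0,0,0.9],"yaw":0,"hand":255},{"offset":[0,0,0.8],"yaw":0,"hand":255},{"offset":[0,0,0],"yaw":0,"hand":255},{"offset":[0,0,0],"yaw":0,"hand":255}])

```text
t: 4.35
tcp_pos: [0.4993, -0.0097, 0.12]
ee_rot: [0.167, 0.986, 0.005, 0.008]
force: [0.3, 0.5, 0.5]
grip_width: 0.0003
```

```bash
python3 - <<'E'
from st import *
st()
im,d=eyes.camera("top"); cv2.imwrite("pics/t2.png",cv2.resize(im[100:300,150:420,::-1],None,fx=2.9,fy=2.9,interpolation=cv2.INTER_CUBIC))
E
```

```text
t 4.35 station [-0.0835  0.0072] z 0.11997344787096513 F [0.1308 0.6184] 0.5224202101502622 tooly-off deg 0.44149520852290247 w 0.00033237445805271444
```

View pics/t2.png

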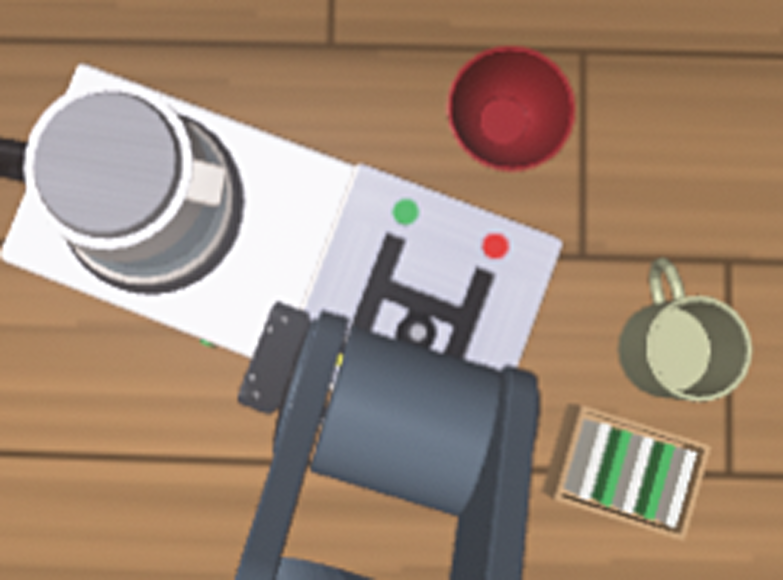

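The hand is down behind the knob, which is at crop (417,332) and still parked, with clearance to the kettle. Now the +x push, with a 7 mm correction in y.

step_arm(rows=[{"offset":[-0.2,-0.25,0],"yaw":0,"hand":255},{"offset":[-0.3,0,0],"yaw":0,"hand":255},{"offset":[-0.3,0,0],"yaw":0,"hand":255},{"offset":[-0.3,0,0],"yaw":0,"hand":255},{"offset":[-0.3,0,0],"yaw":0,"hand":255},{"offset":[-0.3,0,0],"yaw":0,"hand":255},{"offset":[0,0,0],"yaw":0,"hand":255}])

```text
t: 5.28
tcp_pos: [0.5479, -0.0352, 0.1227]
ee_rot: [0.168, 0.986, 0.005, 0.008]
force: [-0.8, -0.1, -0.0]
grip_width: 0.0003
```

```bash
python3 st.py
```

```text
t 5.275 station [-0.0291 -0.0004] z 0.12271836035908039 F [-0.6922 -0.3769] -0.027392752653246467 tooly-off deg 0.4181676184699867 w 0.0002891894246929007
```

step_arm(rows=[{"offset":[-0.15,0,0.05],"yaw":0,"hand":255},{"offset":[0,0,0],"yaw":0,"hand":255}])

```text
t: 5.52
tcp_pos: [0.5523, -0.0368, 0.1211]
ee_rot: [0.167, 0.986, 0.005, 0.008]
force: [-0.9, -0.7, -0.1]
grip_width: 0.0004
```

```bash
cat > look.py <<'E'
from st import *
import sys
from fit import gate
st()
im,d=eyes.camera("top"); n="top"
c=np.array([.5736,-.045]);th=-.3447;R=np.array([[np.cos(th),-np.sin(th)],[np.sin(th),np.cos(th)]])
q0=c+R@np.array([float(sys.argv[2]),float(sys.argv[3])])/1000
v,u=np.mgrid[:384,:512]; r=proj(n,[*q0,.155])[0]
P=np.array([atd(n,(a,b),d[a,b]) for a,b in zip(*np.where((np.hypot(v-r[0],u-r[1])<20)&(d>0)))])
k=P[(P[:,2]>.148)&(P[:,2]<.16)]
if len(k): print("knob(top-cam station)",len(k),R.T@((k.min(0)+k.max(0))[:2]/2-c),(R.T@(k[:,:2]-c).T).max(1)-.015)
if sys.argv[1]!="-": cv2.imwrite(f"pics/{sys.argv[1]}.png",cv2.resize(im[100:300,200:370,::-1],None,fx=2.9,fy=2.9,interpolation=cv2.INTER_CUBIC))
E
python3 look.py t3 0 0
```

```text
t 5.525 station [-0.0245 -0.0005] z 0.12105399156166825 F [-0.5688 -0.9532] -0.10269353625545488 tooly-off deg 0.43090001459423105 w 0.00038229031207548744
```

View pics/t3.png

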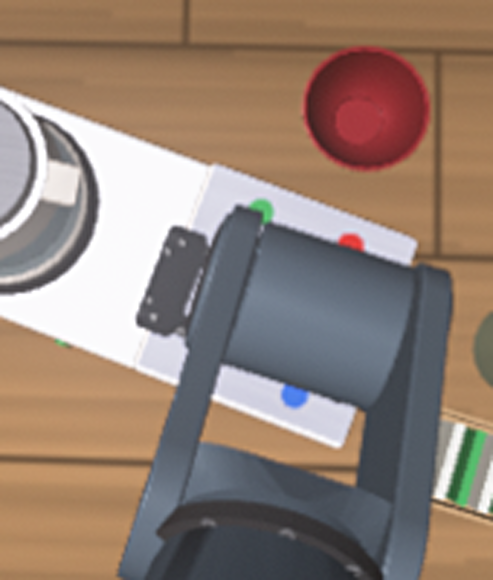

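The wrist hides the knob from the top camera, so I'll use the scene camera, which looks from the far side.

```bash
sed -i 's/"top"); n="top"/"scene"); n="scene"/; s/\[.5736,-.045\]);th=-.3447/[.5778,-.0442]);th=-.344/; s/im\[100:300,200:370,::-1\]/im[130:260,180:350,::-1]/; s/fx=2.9,fy=2.9/fx=4,fy=4/; s/top-cam/scene-cam/' look.py; python3 look.py s3 0 0
```

```text
t 5.575 station [-0.0245 -0.0005] z 0.12113594138555939 F [-0.4868 -0.3496] 0.6001021516791527 tooly-off deg 0.4316239595058919 w 0.0006229141302421389
knob(scene-cam station) 73 [-0.0016  0.0008] [-0.0001 -0.0014]
```

View pics/s3.png

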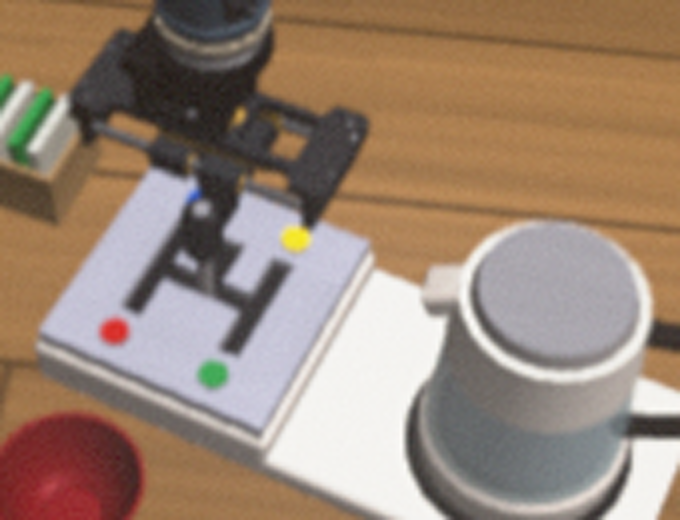

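Scene crop: the stem at (208,275) stands mid cross channel, clear of the park slot, and the estimate puts the lever at x≈-1 mm. Next I'll back off, go round to the -y side, and push +y.

step_arm(rows=[{"offset":[0.7,0,0],"yaw":0,"hand":255},{"offset":[0.5,0,0],"yaw":0,"hand":255},{"offset":[0,-0.9,0],"yaw":0,"hand":255},{"offset":[0,-0.9,0],"yaw":0,"hand":255},{"offset":[0,0,0],"yaw":0,"hand":255}])

```text
t: 6.25
tcp_pos: [0.5017, -0.0767, 0.1209]
ee_rot: [0.167, 0.986, 0.004, 0.012]
force: [0.2, 0.3, 0.7]
grip_width: 0.0003
```

```bash
python3 st.py
```

```text
t 6.25 station [-0.0587 -0.0551] z 0.12087632327117476 F [0.1302 0.3416] 0.7234006545756524 tooly-off deg 0.5141238144134095 w 0.00027862147347999425
```

step_arm(rows=[{"offset":[-0.8,0,0],"yaw":0,"hand":255},{"offset":[-0.8,0,0],"yaw":0,"hand":255},{"offset":[-0.3,0,0],"yaw":0,"hand":255},{"offset":[0,0,0],"yaw":0,"hand":255}])

```text
t: 6.75
tcp_pos: [0.5569, -0.0934, 0.1225]
ee_rot: [0.167, 0.986, 0.005, 0.013]
force: [0.1, 0.1, 0.1]
grip_width: 0.0002
```

```bash
python3 look.py - 0 0
```

```text
t 6.75 station [-0.0011 -0.0522] z 0.1224649523081216 F [0.0533 0.0728] 0.14736769146334563 tooly-off deg 0.5121506502093329 w 0.00019996571664920263
knob(scene-cam station) 54 [ 0.0102 -0.0212] [ 0.0013 -0.0035]
```

step_arm(rows=[{"offset":[0,0.3,0],"yaw":0,"hand":255},{"offset":[0,0.3,0],"yaw":0,"hand":255},{"offset":[0,0.3,0],"yaw":0,"hand":255},{"offset":[0,0.3,0],"yaw":0,"hand":255},{"offset":[0,0.3,0],"yaw":0,"hand":255}])

```text
t: 7.42
tcp_pos: [0.5695, -0.0476, 0.1228]
ee_rot: [0.166, 0.986, 0.004, 0.011]
force: [-0.0, -2.5, -0.3]
grip_width: 0.0002
```

```bash
python3 st.py
```

```text
t 7.425 station [-0.0046 -0.0049] z 0.12276540107187323 F [ 0.8089 -2.3441] -0.2991323965721253 tooly-off deg 0.5648069423520616 w 0.00023600531046298793
```

step_arm(rows=[{"offset":[-0.08,0.25,0],"yaw":0,"hand":255},{"offset":[-0.05,0.2,0],"yaw":0,"hand":255},{"offset":[0,0.1,0],"yaw":0,"hand":255},{"offset":[0,0,0],"yaw":0,"hand":255}])

```text
t: 7.92
tcp_pos: [0.5776, -0.0311, 0.1227]
ee_rot: [0.166, 0.986, 0.005, 0.009]
force: [-1.3, -0.4, -0.0]
grip_width: 0.0007
```

```bash
python3 look.py s4 0 40
```

```text
t 7.925 station [-0.0026  0.0134] z 0.12266273287395696 F [-1.0856 -0.8163] -0.013023304365349708 tooly-off deg 0.6348516411679812 w 0.0007120412698805427
knob(scene-cam station) 61 [0.0094 0.0303] [0.0006 0.0362]
```

View pics/s4.png

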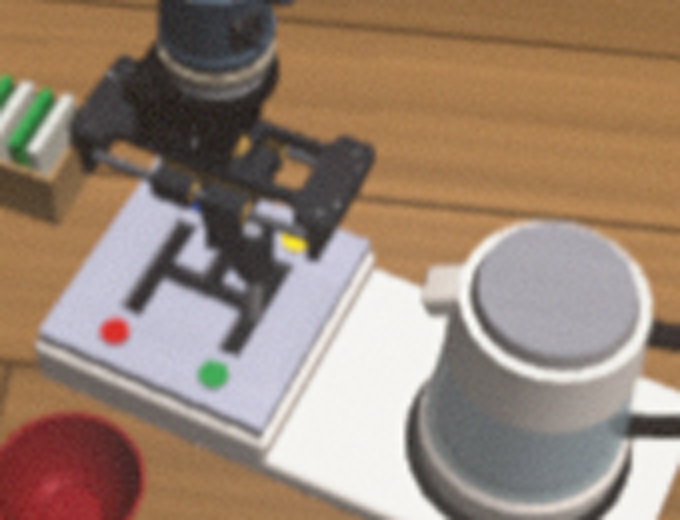

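Scene crop: the stem foot at (255,300) is at the +y junction, but there is no firm wall contact yet (estimate 37–38 mm). I'll nudge on gently until the force rises.

step_arm(rows=[{"offset":[0,0.1,0],"yaw":0,"hand":255},{"offset":[0,0.1,0],"yaw":0,"hand":255}])

```text
t: 8.22
tcp_pos: [0.5791, -0.0267, 0.1227]
ee_rot: [0.166, 0.986, 0.003, 0.008]
force: [-4.6, -8.9, 1.0]
grip_width: 0.0003
```

```bash
python3 look.py - 0 40
```

```text
t 8.225 station [-0.0027  0.018 ] z 0.12270305365525011 F [-1.3379 -9.9487] 0.9730905781868192 tooly-off deg 0.6357848775070606 w 0.0002769751689776825
knob(scene-cam station) 60 [0.0091 0.0326] [-0.0001  0.0408]
```

Force is up to 10 N and the lever is at y≈41 mm, against the wall. Now round behind it.

step_arm(rows=[{"offset":[0,-0.6,0],"yaw":0,"hand":255},{"offset":[0.9,-0.2,0],"yaw":0,"hand":255},{"offset":[0.9,0,0],"yaw":0,"hand":255},{"offset":[0,0.8,0],"yaw":0,"hand":255},{"offset":[0,0.8,0],"yaw":0,"hand":255},{"offset":[0,0,0],"yaw":0,"hand":255}])

```text
t: 9.02
tcp_pos: [0.5375, 0.011, 0.1231]
ee_rot: [0.169, 0.986, 0.005, 0.013]
force: [-0.4, -1.0, -0.3]
grip_width: 0.0005
```

```bash
python3 look.py - 0 40
```

```text
t 9.025 station [-0.0545  0.0395] z 0.12310990206331565 F [-0.0601 -1.1186] -0.31420450000427036 tooly-off deg 0.271988868991774 w 0.00047230470275247654
knob(scene-cam station) 75 [-0.0172  0.0423] [-0.0011  0.0423]
```

step_arm(rows=[{"offset":[-0.4,0,0],"yaw":0,"hand":255},{"offset":[-0.4,0,0],"yaw":0,"hand":255},{"offset":[-0.3,0,0],"yaw":0,"hand":255},{"offset":[-0.3,0,0],"yaw":0,"hand":255},{"offset":[-0.3,0,0],"yaw":0,"hand":255}])

```text
t: 9.7
tcp_pos: [0.5864, -0.0092, 0.1238]
ee_rot: [0.171, 0.985, 0.006, 0.01]
force: [-2.1, 2.2, 1.3]
grip_width: 0.0004
```

```bash
python3 look.py - 25 40
```

```text
t 9.7 station [-0.0017  0.037 ] z 0.12381274229578035 F [-2.7208  1.3449] 1.3268198996950946 tooly-off deg 0.03881984450674721 w 0.0004487760285154175
knob(scene-cam station) 84 [0.0221 0.0422] [0.0239 0.042 ]
```

step_arm(rows=[{"offset":[-0.25,0.05,0],"yaw":0,"hand":255},{"offset":[-0.2,0.05,0],"yaw":0,"hand":255},{"offset":[-0.12,0,0],"yaw":0,"hand":255}])

```text
t: 10.12
tcp_pos: [0.6017, -0.0123, 0.1232]
ee_rot: [0.17, 0.985, 0.005, 0.006]
force: [-10.1, 4.2, 6.0]
grip_width: 0.0005
```

```bash
python3 look.py - 38 40
```

```text
t 10.125 station [0.0137 0.0392] z 0.1232423679750268 F [-10.9421   0.5606] 5.982858298930492 tooly-off deg 0.08694538111438671 w 0.0005326753196355877
knob(scene-cam station) 77 [0.0378 0.0428] [0.0397 0.0431]
```

Force is 11 N at the end stop and the knob reads x≈38–40 mm, y≈43 mm: home. I'll retreat in -x, then raise.

step_arm(rows=[{"offset":[0.6,0,0],"yaw":0,"hand":255},{"offset":[0.9,0,0],"yaw":0,"hand":255},{"offset":[1,-0.3,0],"yaw":0,"hand":255},{"offset":[1,0,-1],"yaw":0,"hand":255},{"offset":[1,0,-1],"yaw":0,"hand":255},{"offset":[1,0,-1],"yaw":0,"hand":255},{"offset":[0,0,-1],"yaw":0,"hand":255},{"offset":[0,0,0],"yaw":0,"hand":255}])

```text
t: 11.18
tcp_pos: [0.4487, 0.0324, 0.2462]
ee_rot: [0.171, 0.985, 0.004, 0.022]
force: [-0.9, -0.7, 0.3]
grip_width: 0.0004
```

```bash
python3 look.py s5 38 40; python3 - <<'E'
from fit import *
im,d=eyes.camera("top"); im0=cv2.imread("pics/top1.png")[:,:,::-1]
a=im0[100:300,150:420];b=im[100:300,150:420]
cv2.imwrite("pics/cmp.png",cv2.resize(b[:,:,::-1],None,fx=2.9,fy=2.9,interpolation=cv2.INTER_CUBIC))
for l in("kettle","mug","bowl","caddy","knob_top","disc_green"): 
    for n in("top",): print(l,[(np.round(r["centre"],1),round(r["conf"],2)) for r in nets.search_frame(n,l)[:1]])
c=np.array([.5736,-.045]);th=-.3447;R=np.array([[np.cos(th),-np.sin(th)],[np.sin(th),np.cos(th)]])
r=proj("top",[*(c+R@[.038,.04]),.155])[0]; v,u=np.mgrid[:384,:512]
P=np.array([atd("top",(i,j),d[i,j]) for i,j in zip(*np.where((np.hypot(v-r[0],u-r[1])<20)&(d>0)))])
k=P[(P[:,2]>.148)&(P[:,2]<.175)]; 
if len(k): m=(k.min(0)+k.max(0))/2; print("knob top-cam",len(k),R.T@(m[:2]-c),np.median(k[:,2]))
E
```

```text
t 11.175 station [-0.1454  0.0297] z 0.24621181456416097 F [-0.6195 -0.9922] 0.26713578463096943 tooly-off deg 0.07389174331041815 w 0.00036435308670122334
knob(scene-cam station) 68 [0.0395 0.0432] [0.0372 0.0414]
kettle [(array([158.6, 193.3]), 0.95)]
mug [(array([216.3, 385.1]), 0.72)]
bowl [(array([136.6, 326.5]), 0.83)]
caddy [(array([261.7, 366.4]), 0.95)]
knob_top [(array([179. , 286.2]), 0.45)]
disc_green []
knob top-cam 135 [0.03880441 0.04283642] 0.1541530147070298
```

View pics/cmp.png

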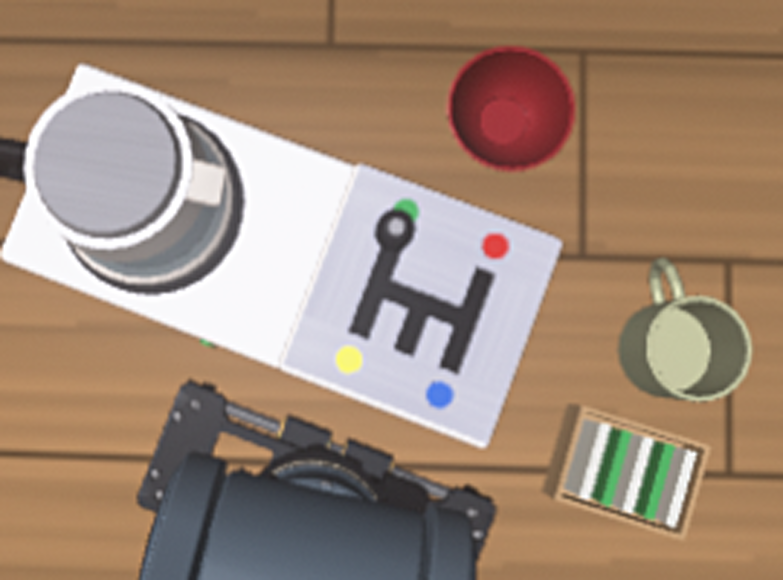

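View pics/s5.png

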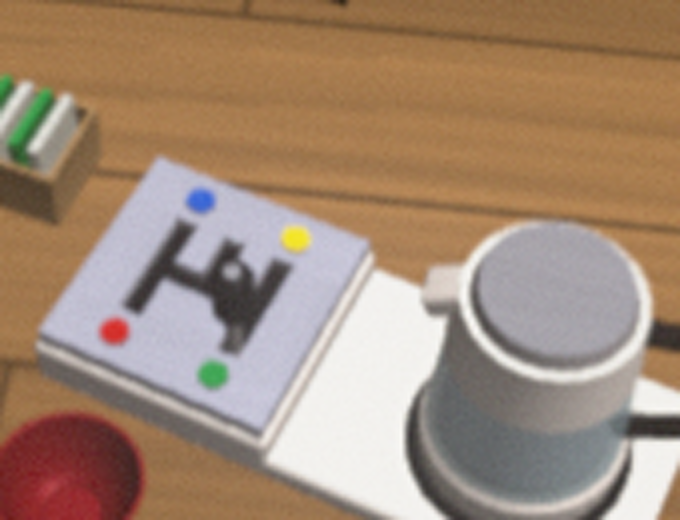

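The knob at crop (396,230) is at the green slot's end, and its top reads 0.154 m, so it is seated. Scene crop: the stem foot at (233,340) is at the slot end next to the green disc. The kettle, mug, bowl and caddy sit at the same pixels as before, and the hand is clear.

```bash
python3 -c "
from station import order; print(order.finish_job())"
```

```text
the job is handed in; nothing more can be done
None
```

The lever is home in the green-marked slot, and I handed the job in at about t = 11.5 s. No verdict was reported. I pushed it with shut fingertips: +x out of park, +y along the cross channel until it met the wall (about 10 N), then +x to the slot's end (about 11 N).

**Lever:** both cameras put the knob at about (39, 43) mm in station axes, roughly 27 mm from the green disc. The y reading is 3 mm over the nominal 40, which fits the play in the slot.

**Knob:** its top reads 0.154 m, so it is seated.

**Other objects:** the kettle, mug, bowl and caddy look unmoved in the before and after pictures. The network's centres for the mug, bowl and caddy agree within about 3 pixels. Its first kettle detection was wrong (it landed on the gate plate), so the kettle rests on the pictures alone.

**Hand:** it is clear, about 145 mm back from the gate centre and 0.25 m up, with about 1 N residual force.

**Disagreements:** the two cameras differed by about 4 mm in the gate's x position, so I used the mean. In the last check the network did not find the green disc, which the knob partly hid in the top picture, but the disc is visible in both pictures.

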